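# Put away the microscope optics and lock the filter cubes

### The job

Tidy up after the microscope service: stand the loose objective upright in the oblong tray beside the one already there, stand the loose eyepiece upright in the square tray beside the one already there, and stand the two black filter cubes squarely side by side in the aluminium carrier. Once both cubes are in the carrier, push the white wedge, narrow end down, into the gap left in the row until its foot is fully down on the carrier's floor and the row sits tight. Do not knock over the objective or the eyepiece that is already put away.

Things in the scene. Friction and masses are not known exactly. Their poses are not given: they have to be found in the camera images.
- objective: Loose microscope objective standing upright on its thread end: a bright steel barrel 32 mm in diameter from 5 to 34 mm height, thread end 24 mm diameter below it, narrowing above to a 12 mm nose with the front lens; 55 mm tall, about 150 g. Origin: centre of its underside; z up along the barrel. It stands on the bench.
- eyepiece: Loose microscope eyepiece standing upright on its tube: aluminium tube 30 mm in diameter up to 22 mm height, then a black eyecup 42 mm in diameter from 24 to 43 mm height with a round glass in its top; 45 mm tall, about 100 g. Origin: centre of its underside; z up. It stands on the bench.
- cube_a: Loose on the bench: one of two identical fluorescence filter cubes: black block 42 x 42 mm (x, y), 38 mm tall, with a round amber filter in its top; about 120 g, slippery plastic. Origin: centre of its underside; z up, x and y square to its sides.
- cube_b: Loose on the bench: one of two identical fluorescence filter cubes: black block 42 x 42 mm (x, y), 38 mm tall, with a round amber filter in its top; about 120 g, slippery plastic. Origin: centre of its underside; z up, x and y square to its sides.
- wedge: White slippery plastic filler wedge standing on the bench on its nose, 62 mm tall, 32 mm wide along x, about 80 g. Along y it is 16 mm thick at the foot, widens evenly on both sides to 30 mm at 24 mm height, and is 30 mm above that. Its two faces along x are parallel: grip them in the top 22 mm. Origin: centre of its foot; z up. Both ways round are alike.
- carrier: Fixed aluminium channel, 70 mm (x) by 132 (y, along the row), origin centre of underside. Floor 4 thick; end walls in y 8 thick, 42 tall over the bench, 116 apart inside; side lips 10 tall, 62 apart inside. Two cubes pushed to an end leave a 32 mm gap. They slide easily: the nose of the wedge, pushed down with under 20 N, shoves them together; fully home its foot rests on the channel floor.
- oblong_tray: Fixed white oblong tray for objectives, 90 mm (x) by 170 mm (y), floor and walls 4 mm thick, rim 14 mm above the bench. An objective like the loose one stands in its -y half, about 45 mm from the middle; the +y half is free. Origin: centre of its underside; z up.
- square_tray: Fixed white square tray for eyepieces, 130 mm by 130 mm, floor and walls 4 mm thick, rim 14 mm above the bench. An eyepiece like the loose one stands in its +y half, about 30 mm from the middle; the -y half is free. Origin: centre of its underside; z up.
- objective_there: The objective already put away in the oblong tray: microscope objective standing upright on its thread end: a bright steel barrel 32 mm in diameter from 5 to 34 mm height, thread end 24 mm diameter below it, narrowing above to a 12 mm nose with the front lens; 55 mm tall, about 150 g. Origin: centre of its underside; z up along the barrel.
- eyepiece_there: The eyepiece already put away in the square tray: microscope eyepiece standing upright on its tube: aluminium tube 30 mm in diameter up to 22 mm height, then a black eyecup 42 mm in diameter from 24 to 43 mm height with a round glass in its top; 45 mm tall, about 100 g. Origin: centre of its underside; z up.
There are look-alikes about, which are no part of the job. Leave any red look-alike of the objective alone. What is shaped like the eyepiece but blue is not meant.

How it is judged:
By the outcome, as a careful person would: the job done as asked, in the order asked, and still so for the second after the job is handed in, with the robot touching nothing.
It also fails if it takes over 122 s, if anything falls off the work surface, if the arm or the gripper's body presses on something with over 40 N, if the wrist force passes 120 N, or if a joint passes its speed limit or range.

### The arm

A 6-joint arm with a two-finger parallel gripper is mounted at the origin on the work surface. World frame = base frame: x ahead of the robot, y to its left, z up, the work surface at z = 0. Lengths are in m, angles in rad, forces in N, time in s.
With the tool pointing down it reaches from about 0.3 to 0.775 m from the base axis. Payload 14.6 kg.
Tool frame: the origin (TCP) lies at the very end of the fingers, on their centre line; the grasp point (between the pads) lies 19 mm behind it; z points along the fingers, y is the line along which they close (so a half turn about z gives the same grasp; the last joint's range is limited). The gripper opens to 94 mm and grips with 3 to 60 N. Pads are 16 mm wide; open, the fingers measure 119 mm over their backs; the gripper's body (75 mm by 177 mm) begins 78 mm behind the grasp point.
Start: joints at [-1.242, 0.3, 1.521, -0, 1.321, -0.067], TCP at [0.212, -0.507, 0.205] pointing down, gripper open.
Joint ranges: [-3.03, 3.03], [-0.79, 2.21], [0.23, 2.52], [-1.04, 4.18], [0, 3.07], [-2.55, 2.55]. Speed limits (rad/s): [2.22, 2.22, 2.57, 3.14, 3.14, 3.14].

### API

Orientations are given as [roll, pitch, yaw] about the fixed x, y, z axes, in that order (R = Rz(yaw) Ry(pitch) Rx(roll)).
In Python, from station import ctrl gives the robot as it stands.
- The arm moves only by the shell command python3 -m pendant 'ROWS' [OPENING] [FORCE]. ROWS is JSON, a list of rows, each a list of 2 entries, a list of its own where there are three numbers: the shift along the world's x, y, z in cm, then the turn about the world's z in rad. A call has 1 to 20 rows; each row shifts and turns the commanded pose from where the row before left it; what a row does not reach is not made up. A row lasts 1/12 s, in which the tool goes at most 41.7 mm and 7.16 degrees, less where a joint would pass 70% of its speed; a pose out of reach is approached as far as the arm can. A call is refused whole if a number of a shift passes 4.17 or a number of a turn 0.125, either way. A call with a gripper value outside its range is refused whole. OPENING is the opening, from 0 (shut) to 1 (fully open), set as the call begins (- or left out, the last holds). The fingers move at their own pace and stop on an object; FORCE is the grip in N (left out, the last holds). Time passes only in rows, so rows that do not move let the fingers close. It gives the time, the measured TCP pose, the force, the opening and the grip force at its end, in the units of the state.
- ctrl.get_obs(): the state, without advancing time (a new reading comes with each control period).
- ctrl.camera(name): name is "side" or "top"; returns a dict with "color" (384x512x3 uint8, red, green, blue), "intrinsics" (3x3 intrinsics, pixels), "camera_from_world" (4x4, takes a point from world to camera coordinates). Camera axes: x right, y down, z forward; pixel columns grow to the right and rows downward; lengths in m; the calibration is good to about 2 mm. A picture is of the moment at which its call begins. There is no depth.
- ctrl.hand_in(): hands the job in; it is judged then, once.
The state is a dict: "time_s": time; "qpos": joint angles; "joint_vel": joint speeds; "tau": joint torques, N m; "ee_pos": TCP position; "eef_rot": TCP orientation; "force": force on the tool from outside, world axes, zero at the start; "moment": the same for the moment, N m; "grip_width": finger opening in m; "grip_force": force on a finger pad.
Only numpy, scipy, OpenCV 4.12 (cv2) and the standard library are available. Lean on these libraries where they do the work, as an engineer would, in place of code of your own. Each camera call takes 0.05 s, during which the arm holds its last target. There are 200 camera calls.

## Working session

There is one attempt and no reset: what is moved stays moved. The work goes in short steps, Python scripts to look and compute and a shell command to move; the robot and the scene stay as the last step left them, time stands still between calls to the robot, and variables do not carry over. Pictures are saved under pics/ and viewed, at most 14 in all, crops included, and the job is handed in when it is done.

```bash
ls; mkdir -p pics
cat > h.py <<'E'
import numpy as np, cv2, sys
from station import ctrl
def snap(cam,name,crop=None,scale=1):
    d=ctrl.camera(cam); im=d["color"][:,:,::-1]
    if crop: x0,y0,x1,y1=crop; im=im[y0:y1,x0:x1]
    if scale!=1: im=cv2.resize(im,None,fx=scale,fy=scale,interpolation=cv2.INTER_CUBIC)
    cv2.imwrite("pics/"+name,im); return d
def cal(d): return np.array(d["intrinsics"]),np.array(d["camera_from_world"])
def px2w(K,T,u,v,z):
    R,t=T[:3,:3],T[:3,3]; c=-R.T@t; r=R.T@np.linalg.inv(K)@[u,v,1]
    return c+r*(z-c[2])/r[2]
def w2px(K,T,p):
    q=K@(T[:3,:3]@np.array(p)+T[:3,3]); return q[:2]/q[2]
E
python3 - <<'E'
from h import *
for c in("top","side"):
    d=snap(c,c+"0.png",scale=1.5625); K,T=cal(d); np.savez(c+".npz",K=K,T=T); print(c,K.round(1).tolist(),(-T[:3,:3].T@T[:3,3]).round(3),T[2,:3].round(2))
o=ctrl.get_obs(); print(o["ee_pos"],o["eef_rot"],o["grip_width"],o["time_s"])
E
```

```text
pics
top [[476.5, 0.0, 253.9], [0.0, 476.5, 188.2], [0.0, 0.0, 1.0]] [ 0.284 -0.003  1.326] [ 0.18  0.   -0.98]
side [[434.4, 0.0, 258.8], [0.0, 434.4, 185.8], [0.0, 0.0, 1.0]] [0.211 0.652 0.807] [ 0.31 -0.61 -0.73]
[ 0.21199121 -0.50725198  0.2049537 ] [-3.14058107e+00 -7.21724573e-05  3.95820708e-01] 0.09427805204061364 0.1
```

View pics/top0.png

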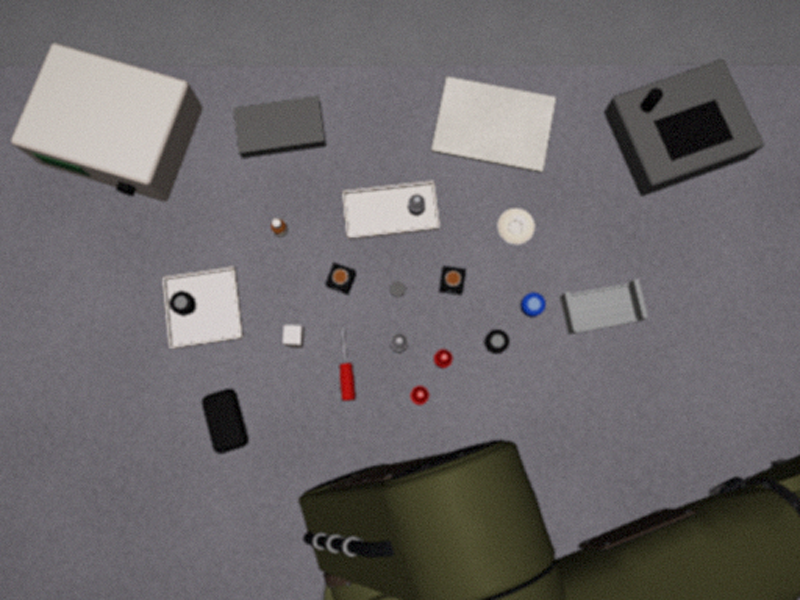

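View pics/side0.png

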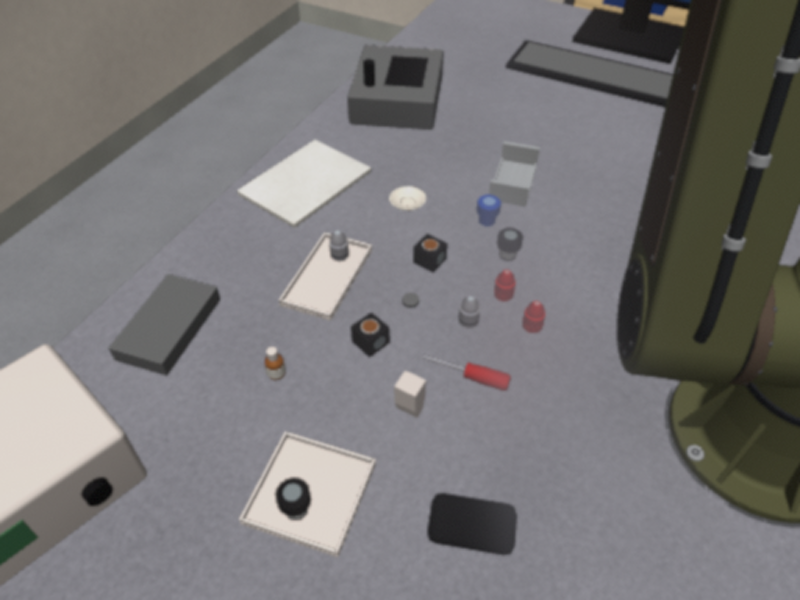

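Run:
```python
from h import *
d=snap("top","tl.png",(100,112,260,232),5)
d=snap("top","tr.png",(255,112,415,232),5)
```

```text
(no output)
```

View pics/tl.png

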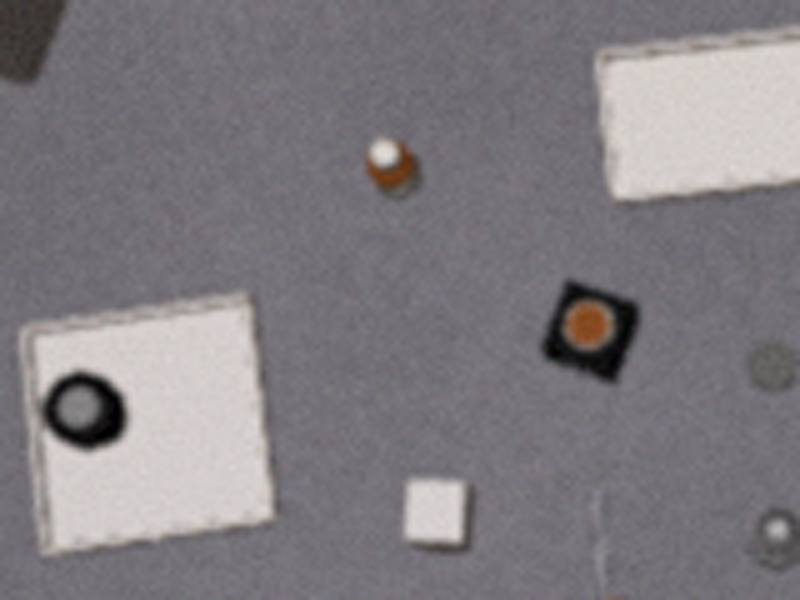

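View pics/tr.png

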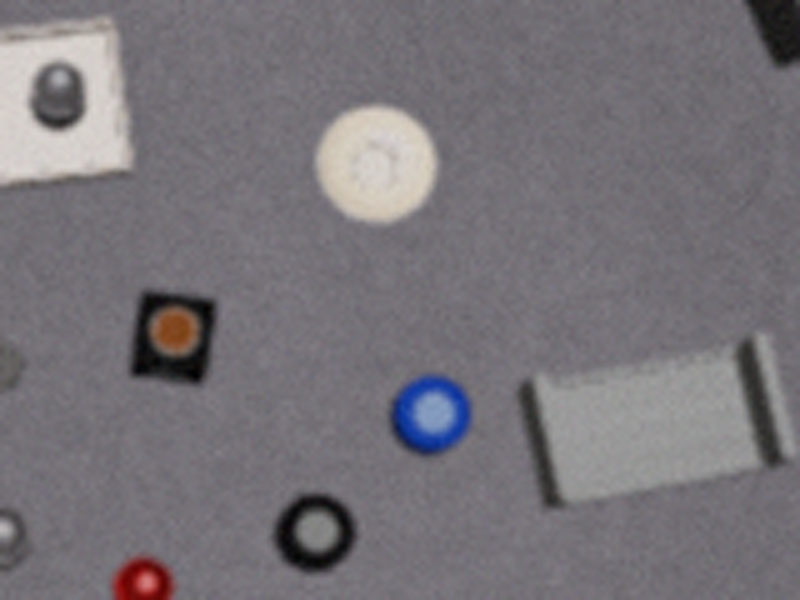

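```bash
cat > est.py <<'E'
from h import *
from scipy.optimize import least_squares
D=np.load("top.npz");K,T=D["K"],D["T"]
L=lambda x,y:((x+.5)/5-.5+100,(y+.5)/5-.5+112)
R=lambda x,y:((x+.5)/5-.5+255,(y+.5)/5-.5+112)
def fit(model,px,g):
    def f(p):
        c,s=np.cos(p[2]),np.sin(p[2])
        return np.concatenate([w2px(K,T,(p[0]+c*m[0]-s*m[1],p[1]+s*m[0]+c*m[1],m[2]))-q for m,q in zip(model,px)])
    r=least_squares(f,g); return r.x.round(4),abs(r.fun).max().round(2)
def box(a,b,z): return [(a,b,z),(a,-b,z),(-a,-b,z),(-a,b,z)]  # TL TR BR BL in image
if __name__=="__main__":
    print("square",fit(box(.065,.065,.014),[L(20,328),L(250,292),L(275,520),L(42,555)],(.4,.25,0)))
    print("oblong",fit(box(.045,.085,.014),[L(597,50),R(115,18),R(132,170),L(612,200)],(.5,0,0)))
    print("cubeL",px2w(K,T,*L(588,324),.038).round(4),fit(box(.021,.021,.038),[L(570,280),L(638,302),L(617,368),L(548,346)],(.4,.1,0)))
    print("cubeR",px2w(K,T,*R(175,330),.038).round(4),fit(box(.021,.021,.038),[R(142,292),R(215,300),R(205,372),R(134,365)],(.4,-.1,0)))
    print("wedge",fit(box(.016,.015,.062),[L(405,478),L(468,480),L(464,543),L(405,543)],(.4,.1,0)))
    print("obj",px2w(K,T,*L(777,530),.055),px2w(K,T,*R(6,525),.055))
    print("eye",px2w(K,T,*R(315,532),.045))
    print("objthere",px2w(K,T,*R(62,75),.055),"eyethere",px2w(K,T,*L(78,406),.045))
    print("carrier",fit([(.035,-.066,.042),(-.035,-.066,.042),(.035,.066,0),(-.035,.066,0)],[R(770,332),R(797,455),R(522,385),R(548,507)],(.4,-.35,0)))
E
python3 est.py
```

```text
square (array([0.4997, 0.3519, 0.1516]), np.float64(0.24))
oblong (array([0.6814, 0.0143, 0.1072]), np.float64(0.29))
cubeL [0.551  0.1041 0.038 ] (array([ 0.551 ,  0.1012, -0.3057]), np.float64(0.64))
cubeR [ 0.5475 -0.0957  0.038 ] (array([ 0.5463, -0.0952, -0.1204]), np.float64(0.58))
wedge (array([ 0.444 ,  0.1821, -0.0105]), np.float64(0.72))
obj [ 4.34617739e-01 -3.75494281e-04  5.50000000e-02] [ 0.43731372 -0.00252078  0.055     ]
eye [ 0.43472525 -0.16938578  0.045     ]
objthere [ 0.68853854 -0.03364318  0.055     ] eyethere [0.50387984 0.38155162 0.045     ]
carrier (array([ 0.5001, -0.3636,  0.173 ]), np.float64(0.71))
```

Run:
```python
from h import *
d=ctrl.camera("side"); im=d["color"][:,:,::-1]; K,T=cal(d)
def crop(x0,y0,x1,y1,s,wire):
    o=cv2.resize(im[y0:y1,x0:x1],None,fx=s,fy=s,interpolation=cv2.INTER_CUBIC)
    for (px,py,a,polys) in wire:
        c,sn=np.cos(a),np.sin(a)
        for P in polys:
            q=[w2px(K,T,(px+c*m[0]-sn*m[1],py+sn*m[0]+c*m[1],m[2])) for m in P]
            q=[(int(((u+.5-x0)*s)),int((v+.5-y0)*s)) for u,v in q]
            cv2.polylines(o,[np.array(q)],True,(0,255,0),1)
    return o
def b(a,c,z): return [(a,c,z),(a,-c,z),(-a,-c,z),(-a,c,z)]
def ci(r,z): return [(r*np.cos(t),r*np.sin(t),z) for t in np.linspace(0,6.28,24)]
car=[b(.035,.066,0),[(.035,-.066,.042),(-.035,-.066,.042),(-.035,-.058,.042),(.035,-.058,.042)],[(.035,.066,.042),(-.035,.066,.042),(-.035,.058,.042),(.035,.058,.042)]]
cu=[b(.021,.021,.038),b(.021,.021,0)]
we=[b(.016,.015,.062),b(.016,.008,0),b(.016,.015,.024)]
W=[(.551,.1025,-.3057,cu),(.5467,-.0953,-.12,cu),(.436,-.0015,0,[ci(.006,.055),ci(.016,.034),ci(.012,0)]),(.4347,-.1694,0,[ci(.021,.043),ci(.015,0)]),(.5,-.3636,.173,car)]
A=crop(222,88,362,228,4,W)
B1=crop(248,234,278,268,8,[]); B2=crop(248,234,278,268,8,[(.444,.182,-.01,we)])
C=np.zeros((560,800,3),np.uint8); C[:560,:560]=A; C[:272,560:]=B1; C[280:552,560:]=B2
cv2.imwrite("pics/ov.png",C)
```

```text
(no output)
```

View pics/ov.png

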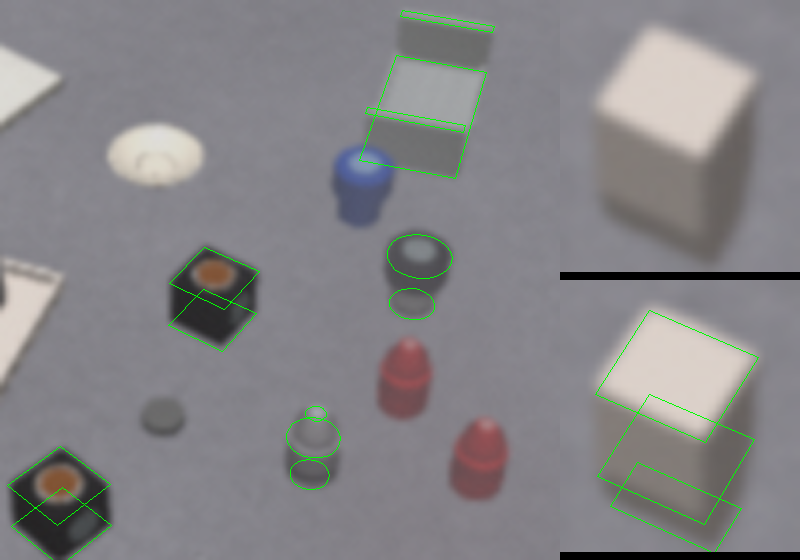

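```bash
python3 -m pendant '[[[2.1,2.55,-0.4],[0.066]],[[2.1,2.55,-0.4],[0.066]],[[2.1,2.55,-0.4],[0.066]],[[2.1,2.55,-0.4],[0.066]],[[2.1,2.55,-0.4],[0.066]],[[2.1,2.55,-0.4],[0.066]],[[2.1,2.55,-0.4],[0.066]],[[2.1,2.55,-0.4],[0.066]],[[2.1,2.55,-0.4],[0.066]],[[2.1,2.55,-0.4],[0.066]],[[2.1,2.55,-0.4],[0.066]],[[2.1,2.55,-0.4],[0.066]],[[2.1,2.55,-0.4],[0.066]],[[2.1,2.55,-0.4],[0.066]],[[2.1,2.55,-0.4],[0.066]],[[2.1,2.55,-0.4],[0.066]],[[-0.13,0.4,0],[0]],[[0,0,0],[0]],[[0,0,0],[0]]]' 0.75 15
```

```text
invalid input
```

```bash
python3 -m pendant '[[[2.1,2.55,-0.4],0.066],[[2.1,2.55,-0.4],0.066],[[2.1,2.55,-0.4],0.066],[[2.1,2.55,-0.4],0.066],[[2.1,2.55,-0.4],0.066],[[2.1,2.55,-0.4],0.066],[[2.1,2.55,-0.4],0.066],[[2.1,2.55,-0.4],0.066],[[2.1,2.55,-0.4],0.066],[[2.1,2.55,-0.4],0.066],[[2.1,2.55,-0.4],0.066],[[2.1,2.55,-0.4],0.066],[[2.1,2.55,-0.4],0.066],[[2.1,2.55,-0.4],0.066],[[2.1,2.55,-0.4],0.066],[[2.1,2.55,-0.4],0.066],[[-0.13,0.4,0],0],[[0,0,0],0],[[0,0,0],0]]' 0.75 15
```

```text
time_s: 1.83
ee_pos: [0.5464, -0.0956, 0.1413]
eef_rot: [-3.141, 0.0, 1.451]
force: [-0.2, -0.3, -0.7]
grip_width: 0.0706
grip_force: 0.0
```

```bash
python3 -m pendant '[[[0,0,-2.5],0],[[0,0,-2.5],0],[[0,0,-2.5],0],[[0,0,-2.5],0],[[0,0,-1.9],0],[[0,0,-1],0],[[0,0,0],0],[[0,0,0],0]]' && python3 -m pendant '[[[0,0,0],0],[[0,0,0],0],[[0,0,0],0],[[0,0,0],0],[[0,0,0],0],[[0,0,0],0],[[0,0,0],0],[[0,0,0],0]]' 0 20
```

```text
time_s: 2.5
ee_pos: [0.5468, -0.0962, 0.0131]
eef_rot: [3.141, 0.0, 1.451]
force: [0.0, -1.2, 1.0]
grip_width: 0.071
grip_force: 0.0
time_s: 3.17
ee_pos: [0.547, -0.0955, 0.0129]
eef_rot: [3.141, 0.0, 1.452]
force: [-0.1, 0.1, 5.7]
grip_width: 0.0422
grip_force: 20.0
```

```bash
python3 -m pendant '[[[0,0,2],0],[[0,0,3],0],[[0,0,3],0],[[0,0,2],0],[[0,0,0],0]]'
```

```text
time_s: 3.58
ee_pos: [0.5484, -0.0958, 0.1166]
eef_rot: [3.135, 0.001, 1.452]
force: [1.0, -0.3, -0.9]
grip_width: 0.0417
grip_force: 20.0
```

```bash
python3 -m pendant '[[[-0.43,-3,0],0.0292],[[-0.43,-3,0],0.0292],[[-0.43,-3,0],0.0292],[[-0.43,-3,0],0.0292],[[-0.43,-3,0],0.0292],[[-0.43,-3,0],0.0292],[[-0.43,-3,0],0.0292],[[-0.43,-3,0],0.0292],[[-0.43,-3,0],0.0292],[[-0.43,-3,0],0.0292],[[0,0,-2],0],[[0,0,-2],0],[[0,0,-1],0],[[0,0,0],0],[[0,0,0],0]]'
python3 - <<'E'
from h import *
d=ctrl.camera("top");a=d["color"][150:230,340:430,::-1]
e=ctrl.camera("side");b=e["color"][60:160,280:380,::-1]
f=lambda i,s:cv2.resize(i,None,fx=s,fy=s,interpolation=cv2.INTER_CUBIC)
C=np.zeros((400,800,3),np.uint8);A=f(a,4.4);B=f(b,4);C[:A.shape[0],:A.shape[1]]=A;C[:400,400:]=B
cv2.imwrite("pics/p1.png",C)
E
```

```text
time_s: 4.83
ee_pos: [0.5037, -0.395, 0.062]
eef_rot: [-3.141, -0.001, 1.744]
force: [-0.8, 0.4, -1.0]
grip_width: 0.0418
grip_force: 20.0
```

View pics/p1.png

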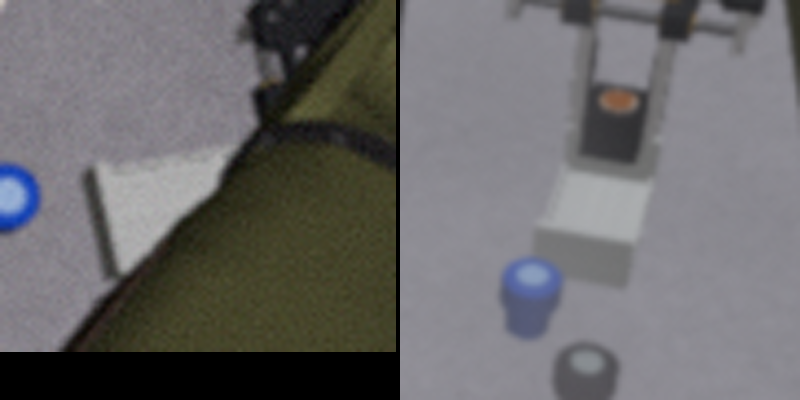

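```bash
python3 -m pendant '[[[0.15,0,-1],0],[[0,0,-1],0],[[0,0,-1],0],[[0,0,-0.8],0],[[0,0,-0.4],0],[[0,0,-0.2],0],[[0,0,0],0],[[0,0,0],0]]'
```

```text
time_s: 5.6
ee_pos: [0.5054, -0.3956, 0.0187]
eef_rot: [3.141, 0.0, 1.744]
force: [0.3, -0.5, -0.7]
grip_width: 0.0419
grip_force: 20.0
```

Now ease down and slide toward the −y wall until contact.

```bash
python3 -m pendant '[[[0,0,-0.12],0],[[0,0,0],0],[[0.02,-0.12,0],0],[[0.02,-0.12,0],0],[[0,0,0],0]]'; python3 -m pendant '[[[0.02,-0.12,0],0],[[0.02,-0.12,0],0],[[0,0,0],0]]'
```

```text
time_s: 6.02
ee_pos: [0.5057, -0.398, 0.0174]
eef_rot: [3.142, -0.0, 1.744]
force: [0.2, 0.2, -1.0]
grip_width: 0.0417
grip_force: 20.0
time_s: 6.27
ee_pos: [0.5056, -0.3989, 0.017]
eef_rot: [-3.14, -0.003, 1.744]
force: [-4.1, 10.4, 4.7]
grip_width: 0.0419
grip_force: 20.0
```

```bash
python3 -m pendant '[[[0,0,0],0],[[0,0,0],0],[[0,0,0],0],[[0,0,0],0],[[0,0,1],0],[[0,0,2],0],[[0,0,3],0],[[0,0,4],0],[[0,0,0],0]]' 0.65; python3 -m pendant '[[[0.28,3.14,0],-0.03],[[0.28,3.14,0],-0.03],[[0.28,3.14,0],-0.03],[[0.28,3.14,0],-0.03],[[0.28,3.14,0],-0.03],[[0.28,3.14,0],-0.03],[[0.28,3.14,0],-0.03],[[0.28,3.14,0],-0.03],[[0.28,3.14,0],-0.03],[[0.28,3.14,0],-0.03],[[0.28,3.14,0],-0.03],[[0.28,3.14,0],-0.03],[[0.28,3.14,0],-0.03],[[0.28,3.14,0],-0.03],[[0.28,3.14,0],-0.03],[[0.28,3.14,0],-0.03],[[0,0,0],0],[[0,0,0],0]]' 0.75
python3 - <<'E'
from h import *
snap("top","c1.png",(335,145,425,215),8)
E
```

```text
time_s: 7.02
ee_pos: [0.5083, -0.4023, 0.1261]
eef_rot: [3.135, 0.009, 1.744]
force: [0.9, 0.6, 1.8]
grip_width: 0.0611
grip_force: 0.0
time_s: 8.52
ee_pos: [0.5509, 0.1033, 0.1178]
eef_rot: [3.141, -0.0, 1.266]
force: [1.1, 0.1, -0.8]
grip_width: 0.0706
grip_force: 0.0
```

View pics/c1.png

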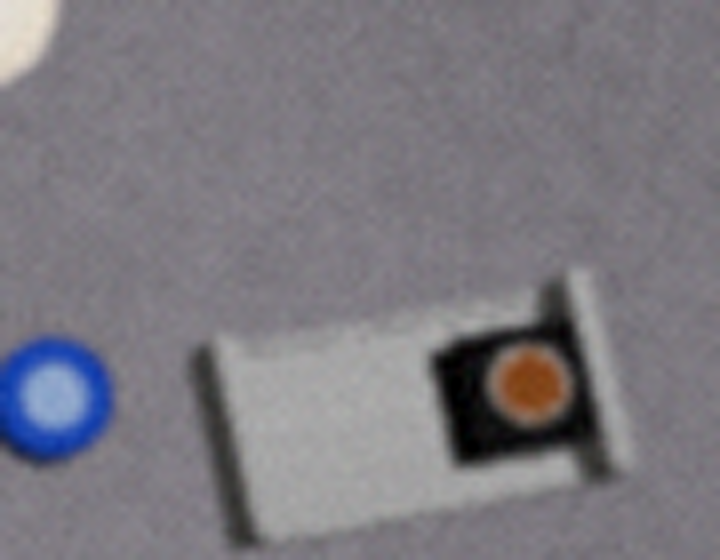

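```bash
python3 -m pendant '[[[0,0,-2.5],0],[[0,0,-2.5],0],[[0,0,-2.5],0],[[0,0,-2],0],[[0,0,-1],0],[[0,0,0],0],[[0,0,0],0]]' && python3 -m pendant '[[[0,0,0],0],[[0,0,0],0],[[0,0,0],0],[[0,0,0],0],[[0,0,0],0],[[0,0,0],0],[[0,0,0],0],[[0,0,0],0]]' 0 20; python3 -m pendant '[[[0,0,2],0],[[0,0,3],0],[[0,0,3],0],[[0,0,2],0],[[0,0,0],0]]'
```

```text
time_s: 9.15
ee_pos: [0.5512, 0.1015, 0.0129]
eef_rot: [3.141, -0.0, 1.263]
force: [-0.3, 1.1, -0.5]
grip_width: 0.0706
grip_force: 0.0
time_s: 9.82
ee_pos: [0.5511, 0.1022, 0.0127]
eef_rot: [3.141, -0.0, 1.264]
force: [-1.4, -0.8, 6.3]
grip_width: 0.0417
grip_force: 19.8
time_s: 10.23
ee_pos: [0.5526, 0.1024, 0.1164]
eef_rot: [3.136, -0.003, 1.264]
force: [0.3, 1.1, -1.5]
grip_width: 0.0423
grip_force: 19.8
```

```bash
python3 -m pendant '[[[-0.36,-3.03,0],0.032],[[-0.36,-3.03,0],0.032],[[-0.36,-3.03,0],0.032],[[-0.36,-3.03,0],0.032],[[-0.36,-3.03,0],0.032],[[-0.36,-3.03,0],0.032],[[-0.36,-3.03,0],0.032],[[-0.36,-3.03,0],0.032],[[-0.36,-3.03,0],0.032],[[-0.36,-3.03,0],0.032],[[-0.36,-3.03,0],0.032],[[-0.36,-3.03,0],0.032],[[-0.36,-3.03,0],0.032],[[-0.36,-3.03,0],0.032],[[-0.36,-3.03,0],0.032],[[0,0,-2],0],[[0,0,-2],0],[[0,0,-1],0],[[0,0,0],0],[[0,0,0],0]]'
python3 - <<'E'
from h import *
snap("side","s2.png",(290,60,390,150),6)
E
```

```text
time_s: 11.9
ee_pos: [0.4968, -0.352, 0.0618]
eef_rot: [-3.141, -0.001, 1.744]
force: [0.3, -0.3, -0.6]
grip_width: 0.0423
grip_force: 19.8
```

View pics/s2.png

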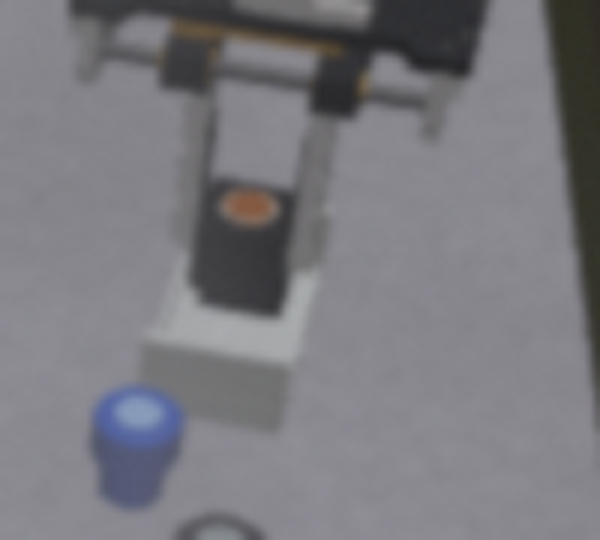

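Cube held over the carrier, centred across it, clear of the +y wall. Lower, then slide to touch the first cube.

```bash
python3 -m pendant '[[[0.05,0,-1],0],[[0,0,-1],0],[[0,0,-1],0],[[0,0,-0.8],0],[[0,0,-0.4],0],[[0,0,-0.2],0],[[0,0,-0.1],0],[[0,0,0],0],[[0.02,-0.12,0],0],[[0.02,-0.12,0],0],[[0,0,0],0]]';python3 -m pendant '[[[0.02,-0.12,0],0],[[0.02,-0.12,0],0],[[0,0,0],0]]'
```

```text
time_s: 12.87
ee_pos: [0.4979, -0.3551, 0.0176]
eef_rot: [3.141, 0.001, 1.744]
force: [0.3, -1.1, -1.6]
grip_width: 0.042
grip_force: 19.8
time_s: 13.12
ee_pos: [0.4982, -0.3574, 0.0173]
eef_rot: [3.141, 0.0, 1.744]
force: [0.0, -0.2, -1.6]
grip_width: 0.0421
grip_force: 19.8
```

```bash
python3 -m pendant '[[[0.02,-0.12,0],0],[[0.02,-0.12,0],0],[[0,0,0],0]]'
```

```text
time_s: 13.37
ee_pos: [0.4984, -0.3592, 0.017]
eef_rot: [-3.141, -0.001, 1.744]
force: [-1.9, 3.0, -1.1]
grip_width: 0.0418
grip_force: 20.0
```

```bash
python3 -m pendant '[[[0.02,-0.1,0],0],[[0,0,0],0],[[0,0,0],0]]'; python3 -m pendant '[[[0,0,0],0],[[0,0,0],0],[[0,0,0],0],[[0,0,0],0],[[0,0,1],0],[[0,0,2],0],[[0,0,3],0],[[0,0,4],0],[[0,0,0],0]]' 0.65; python3 -m pendant '[[[-0.52,3,0],-0.0055],[[-0.52,3,0],-0.0055],[[-0.52,3,0],-0.0055],[[-0.52,3,0],-0.0055],[[-0.52,3,0],-0.0055],[[-0.52,3,0],-0.0055],[[-0.52,3,0],-0.0055],[[-0.52,3,0],-0.0055],[[-0.52,3,0],-0.0055],[[-0.52,3,0],-0.0055],[[-0.52,3,0],-0.0055],[[-0.52,3,0],-0.0055],[[0,0,0],0],[[0,0,0],0]]'
python3 - <<'E'
from h import *
snap("top","c2.png",(335,145,425,215),8)
E
```

```text
time_s: 13.62
ee_pos: [0.4983, -0.3595, 0.0168]
eef_rot: [-3.14, -0.002, 1.744]
force: [-3.5, 7.6, -0.2]
grip_width: 0.042
grip_force: 20.0
time_s: 14.37
ee_pos: [0.5011, -0.3625, 0.1258]
eef_rot: [3.134, 0.009, 1.744]
force: [-0.2, -0.9, 1.4]
grip_width: 0.0611
grip_force: 0.0
time_s: 15.53
ee_pos: [0.4365, 0.0002, 0.118]
eef_rot: [3.14, 0.0, 1.68]
force: [1.0, -0.7, 0.5]
grip_width: 0.061
grip_force: 0.0
```

View pics/c2.png

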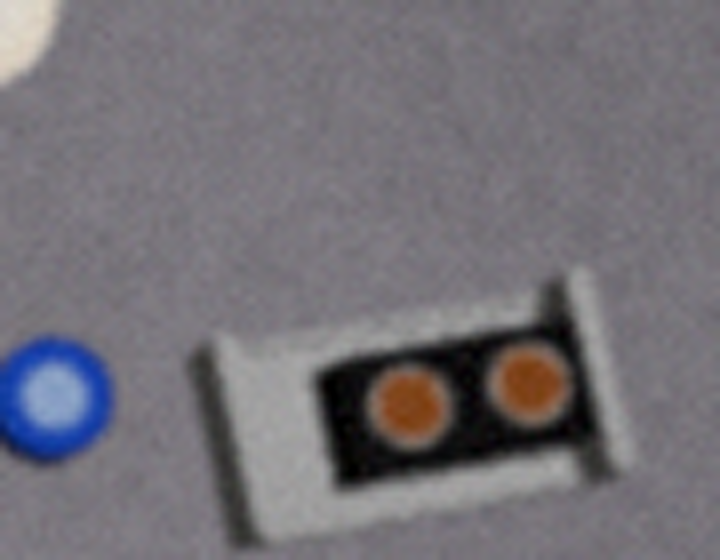

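```bash
python3 -m pendant '[[[0,-0.15,-2.5],0],[[0,0,-2.5],0],[[0,0,-2.5],0],[[0,0,-2],0],[[0,0,-1],0],[[0,0,-0.2],0],[[0,0,0],0],[[0,0,0],0]]' 0.65 20 && python3 -m pendant '[[[0,0,0],0],[[0,0,0],0],[[0,0,0],0],[[0,0,0],0],[[0,0,0],0],[[0,0,0],0],[[0,0,0],0],[[0,0,0],0]]' 0 20; python3 -m pendant '[[[0,0,2],0],[[0,0,3],0],[[0,0,3],0],[[0,0,2],0],[[0,0,0],0]]'
```

```text
time_s: 16.25
ee_pos: [0.4371, -0.0025, 0.0112]
eef_rot: [3.14, 0.0, 1.677]
force: [0.0, -0.3, 0.5]
grip_width: 0.0608
grip_force: 0.0
time_s: 16.92
ee_pos: [0.4364, -0.0021, 0.0105]
eef_rot: [3.141, 0.0, 1.678]
force: [-1.3, 1.0, 6.0]
grip_width: 0.0314
grip_force: 20.0
time_s: 17.33
ee_pos: [0.438, -0.0022, 0.1137]
eef_rot: [3.136, 0.001, 1.678]
force: [0.2, 0.1, -0.4]
grip_width: 0.0315
grip_force: 20.0
```

```bash
python3 -m pendant '[[[3,0.73,0],0],[[3,0.73,0],0],[[3,0.73,0],0],[[3,0.73,0],0],[[3,0.73,0],0],[[3,0.73,0],0],[[3,0.73,0],0],[[3,0.73,0],0],[[0,0,0],0],[[0,0,-2.5],0],[[0,0,-2.5],0],[[0,0,-2],0],[[0,0,-1.5],0],[[0,0,-0.6],0],[[0,0,0],0],[[0,0,0],0]]'
python3 - <<'E'
from h import *
d=ctrl.camera("top");a=d["color"][100:170,205:305,::-1]
e=ctrl.camera("side");b=e["color"][130:220,160:260,::-1]
f=lambda i,s:cv2.resize(i,None,fx=s,fy=s,interpolation=cv2.INTER_CUBIC)
C=np.zeros((400,800,3),np.uint8);A=f(a,4);B=f(b,4);C[:A.shape[0],:A.shape[1]]=A;C[:B.shape[0],400:]=B
cv2.imwrite("pics/o1.png",C)
E
```

```text
time_s: 18.67
ee_pos: [0.6766, 0.0563, 0.0197]
eef_rot: [3.141, 0.0, 1.678]
force: [-0.9, -0.3, -0.8]
grip_width: 0.0313
grip_force: 20.0
```

View pics/o1.png

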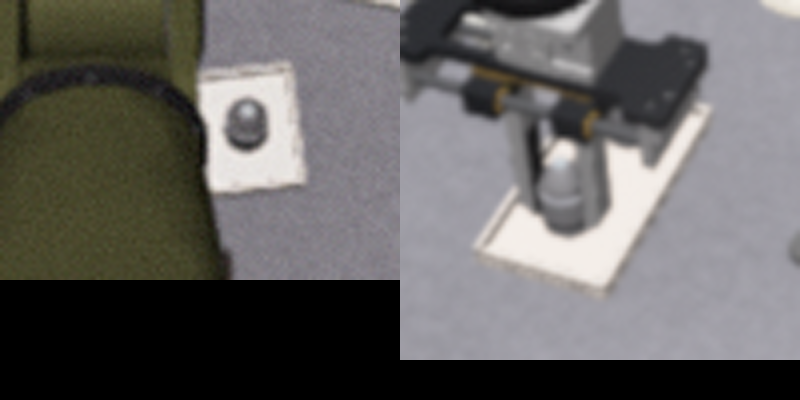

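```bash
python3 -m pendant '[[[0,0,-0.3],0],[[0,0,-0.15],0],[[0,0,0],0],[[0,0,0],0]]'; python3 -m pendant '[[[0,0,0],0],[[0,0,0],0],[[0,0,0],0],[[0,0,0],0],[[0,0,1],0],[[0,0,2],0],[[0,0,3],0],[[0,0,4.1],0],[[0,0,0],0]]' 0.5; python3 -m pendant '[[[-2.2,-2.05,0],0.004],[[-2.2,-2.05,0],0.004],[[-2.2,-2.05,0],0.004],[[-2.2,-2.05,0],0.004],[[-2.2,-2.05,0],0.004],[[-2.2,-2.05,0],0.004],[[-2.2,-2.05,0],0.004],[[-2.2,-2.05,0],0.004],[[-2.2,-2.05,0],0.004],[[-2.2,-2.05,0],0.004],[[-2.2,-2.05,0],0.004],[[0,0,0],0],[[0,0,0],0]]' 0.72
python3 - <<'E'
from h import *
d=ctrl.camera("top");a=d["color"][105:235,205:365,::-1]
cv2.imwrite("pics/o2.png",cv2.resize(a,None,fx=4,fy=4,interpolation=cv2.INTER_CUBIC))
E
```

```text
time_s: 19.1
ee_pos: [0.6764, 0.0563, 0.0149]
eef_rot: [3.141, -0.0, 1.678]
force: [0.8, 0.1, -0.8]
grip_width: 0.0314
grip_force: 20.0
time_s: 19.85
ee_pos: [0.6793, 0.0565, 0.1253]
eef_rot: [3.13, 0.001, 1.678]
force: [0.7, 0.2, 1.5]
grip_width: 0.047
grip_force: 0.0
time_s: 20.93
ee_pos: [0.4342, -0.17, 0.1167]
eef_rot: [3.14, 0.001, 1.72]
force: [1.1, 0.9, -0.2]
grip_width: 0.0676
grip_force: 0.0
```

View pics/o2.png

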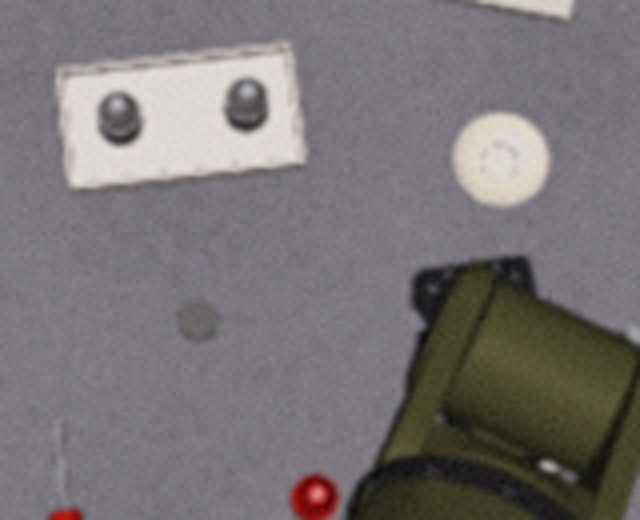

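Both objectives stand in the oblong tray (at (120,117) and (246,103)). Now the eyepiece.

```bash
python3 -m pendant '[[[0.05,0,-2.5],0],[[0,0,-2.5],0],[[0,0,-2.5],0],[[0,0,-2],0],[[0,0,-0.8],0],[[0,0,-0.1],0],[[0,0,0],0],[[0,0,0],0]]' 0.72 && python3 -m pendant '[[[0,0,0],0],[[0,0,0],0],[[0,0,0],0],[[0,0,0],0],[[0,0,0],0],[[0,0,0],0],[[0,0,0],0],[[0,0,0],0]]' 0 15; python3 -m pendant '[[[0,0,2],0],[[0,0,3],0],[[0,0,3],0],[[0,0,2],0],[[0,0,0],0]]'
```

```text
time_s: 21.65
ee_pos: [0.4358, -0.1692, 0.0129]
eef_rot: [3.14, 0.001, 1.722]
force: [-0.3, -0.2, 0.5]
grip_width: 0.0676
grip_force: 0.0
time_s: 22.32
ee_pos: [0.4351, -0.1693, 0.0121]
eef_rot: [3.141, 0.0, 1.722]
force: [-1.0, 0.9, 6.1]
grip_width: 0.0414
grip_force: 15.0
time_s: 22.73
ee_pos: [0.4363, -0.1699, 0.1154]
eef_rot: [3.137, 0.003, 1.722]
force: [0.1, -0.7, -0.2]
grip_width: 0.0416
grip_force: 15.0
```

```bash
python3 -m pendant '[[[0.43,3.07,0],0],[[0.43,3.07,0],0],[[0.43,3.07,0],0],[[0.43,3.07,0],0],[[0.43,3.07,0],0],[[0.43,3.07,0],0],[[0.43,3.07,0],0],[[0.43,3.07,0],0],[[0.43,3.07,0],0],[[0.43,3.07,0],0],[[0.43,3.07,0],0],[[0.43,3.07,0],0],[[0.43,3.07,0],0],[[0.43,3.07,0],0],[[0.43,3.07,0],0],[[0.43,3.07,0],0],[[0,0,0],0],[[0,0,0],0]]'; python3 -m pendant '[[[0,0,-2.5],0],[[0,0,-2.5],0],[[0,0,-2],0],[[0,0,-1.5],0],[[0,0,-0.7],0],[[0,0,-0.3],0],[[0,0,0],0],[[0,0,0],0]]'
```

```text
time_s: 24.23
ee_pos: [0.5029, 0.3228, 0.1099]
eef_rot: [-3.139, 0.001, 1.724]
force: [-0.1, -0.3, -1.3]
grip_width: 0.0416
grip_force: 15.0
time_s: 24.9
ee_pos: [0.5039, 0.3215, 0.0171]
eef_rot: [3.141, -0.0, 1.721]
force: [-0.3, -0.5, -1.3]
grip_width: 0.0415
grip_force: 15.0
```

```bash
python3 -m pendant '[[[0,0,-0.1],0],[[0,0,0],0],[[0,0,0],0]]'; python3 -m pendant '[[[0,0,0],0],[[0,0,0],0],[[0,0,0],0],[[0,0,0],0],[[0,0,1],0],[[0,0,2],0],[[0,0,3],0],[[0,0,4.1],0],[[0,0,0],0]]' 0.6; python3 -m pendant '[[[-1,-2.33,0],-0.027],[[-1,-2.33,0],-0.027],[[-1,-2.33,0],-0.027],[[-1,-2.33,0],-0.027],[[-1,-2.33,0],-0.027],[[-1,-2.33,0],-0.027],[[0,0,0],0],[[0,0,0],0]]'
python3 - <<'E'
from h import *
d=ctrl.camera("top");a=d["color"][150:250,95:215,::-1]
e=ctrl.camera("side");b=e["color"][210:360,140:290,::-1]
f=lambda i,s:cv2.resize(i,None,fx=s,fy=s,interpolation=cv2.INTER_CUBIC)
C=np.zeros((450,800,3),np.uint8);A=f(a,3.3);B=f(b,2.6);C[:A.shape[0],:A.shape[1]]=A;C[:B.shape[0],400:790]=B
cv2.imwrite("pics/e1.png",C)
E
```

```text
time_s: 25.15
ee_pos: [0.5039, 0.322, 0.016]
eef_rot: [3.141, -0.0, 1.722]
force: [1.1, -0.9, 0.1]
grip_width: 0.0416
grip_force: 15.0
time_s: 25.9
ee_pos: [0.5062, 0.3236, 0.1252]
eef_rot: [3.131, -0.004, 1.722]
force: [1.5, -0.0, 0.7]
grip_width: 0.0563
grip_force: 0.0
time_s: 26.57
ee_pos: [0.4438, 0.1817, 0.1177]
eef_rot: [3.14, -0.001, 1.559]
force: [0.1, -0.4, 0.6]
grip_width: 0.0564
grip_force: 0.0
```

View pics/e1.png

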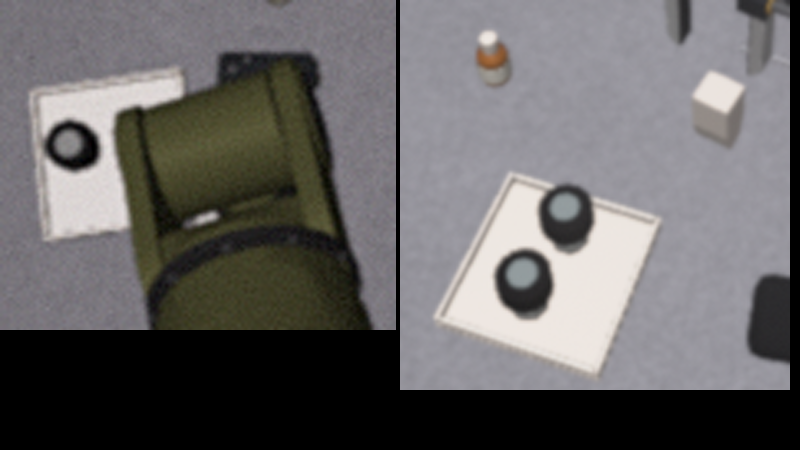

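```bash
python3 -m pendant '[[[0,0,-2.5],0],[[0,0,-2.5],0],[[0,0,-1.8],0],[[0,0,-0.7],0],[[0,0,0],0],[[0,0,0],0]]' && python3 -m pendant '[[[0,0,0],0],[[0,0,0],0],[[0,0,0],0],[[0,0,0],0],[[0,0,0],0],[[0,0,0],0],[[0,0,0],0],[[0,0,0],0]]' 0 35; python3 -m pendant '[[[0,0,2],0],[[0,0,3],0],[[0,0,3],0],[[0,0,2],0],[[0,0,0],0]]'
python3 - <<'E'
from h import *
snap("side","w1.png",(235,190,295,270),6)
E
```

```text
time_s: 27.17
ee_pos: [0.4441, 0.1827, 0.0423]
eef_rot: [3.141, -0.0, 1.56]
force: [-1.0, 0.2, 0.7]
grip_width: 0.0565
grip_force: 0.0
time_s: 27.83
ee_pos: [0.4439, 0.1823, 0.0422]
eef_rot: [3.141, -0.0, 1.56]
force: [-1.1, 0.4, 6.8]
grip_width: 0.0315
grip_force: 35.0
time_s: 28.25
ee_pos: [0.4452, 0.1827, 0.1456]
eef_rot: [3.136, -0.002, 1.56]
force: [0.2, -0.4, -0.7]
grip_width: 0.0314
grip_force: 35.0
```

View pics/w1.png

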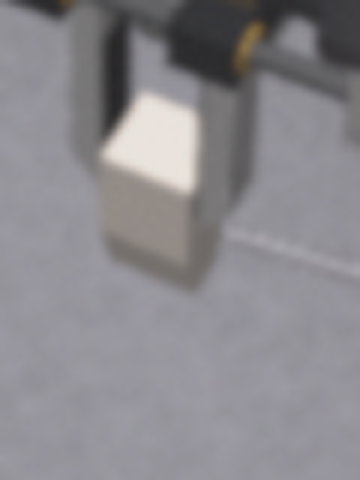

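```bash
python3 -m pendant '[[[0.3,-3.16,0],0.0115],[[0.3,-3.16,0],0.0115],[[0.3,-3.16,0],0.0115],[[0.3,-3.16,0],0.0115],[[0.3,-3.16,0],0.0115],[[0.3,-3.16,0],0.0115],[[0.3,-3.16,0],0.0115],[[0.3,-3.16,0],0.0115],[[0.3,-3.16,0],0.0115],[[0.3,-3.16,0],0.0115],[[0.3,-3.16,0],0.0115],[[0.3,-3.16,0],0.0115],[[0.3,-3.16,0],0.0115],[[0.3,-3.16,0],0.0115],[[0.3,-3.16,0],0.0115],[[0.3,-3.16,0],0.0115],[[0,0,0],0],[[0,0,0],0]]'; python3 -m pendant '[[[0,0,-2],0],[[0,0,-2],0],[[0,0,-1.2],0],[[0,0,0],0],[[0,0,0],0]]'
python3 - <<'E'
from h import *
snap("side","w2.png",(300,75,375,140),8)
E
```

```text
time_s: 29.8
ee_pos: [0.4908, -0.324, 0.1394]
eef_rot: [-3.139, -0.002, 1.742]
force: [-0.1, -0.2, -0.3]
grip_width: 0.0318
grip_force: 35.0
time_s: 30.22
ee_pos: [0.4916, -0.3226, 0.0894]
eef_rot: [-3.141, -0.001, 1.744]
force: [0.0, 0.1, -0.1]
grip_width: 0.0316
grip_force: 35.0
```

View pics/w2.png

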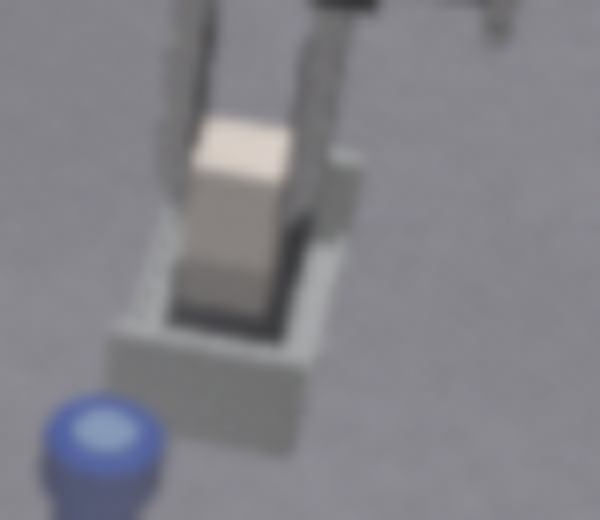

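```bash
python3 -m pendant '[[[0,0,-0.7],0],[[0,0,-0.7],0],[[0,0,-0.6],0],[[0,0,0],0]]'; python3 -m pendant '[[[0,0,-0.4],0],[[0,0,-0.4],0],[[0,0,-0.3],0],[[0,0,0],0]]'
```

```text
time_s: 30.6
ee_pos: [0.4911, -0.323, 0.0683]
eef_rot: [-3.14, -0.001, 1.744]
force: [-0.3, 0.4, -0.7]
grip_width: 0.0315
grip_force: 35.0
time_s: 30.93
ee_pos: [0.4913, -0.3222, 0.0578]
eef_rot: [-3.141, -0.003, 1.744]
force: [-0.9, 6.0, -0.8]
grip_width: 0.0319
grip_force: 35.0
```

```bash
python3 -m pendant '[[[-0.03,0.15,0],0],[[0,0,-0.3],0],[[0,0,-0.3],0],[[0,0,0],0]]'; python3 -m pendant '[[[0,0,-0.3],0],[[0,0,-0.2],0],[[0,0,0],0]]'
```

```text
time_s: 31.27
ee_pos: [0.4911, -0.3219, 0.052]
eef_rot: [-3.141, -0.0, 1.744]
force: [-0.5, 0.7, -1.7]
grip_width: 0.0318
grip_force: 35.0
time_s: 31.52
ee_pos: [0.4912, -0.3219, 0.0472]
eef_rot: [-3.141, -0.0, 1.744]
force: [-0.8, 0.7, -1.0]
grip_width: 0.0316
grip_force: 35.0
```

```bash
python3 -m pendant '[[[0,0,-0.12],0],[[0,0,-0.08],0],[[0,0,0],0]]'; python3 -m pendant '[[[0,0,-0.1],0],[[0,0,0],0],[[0,0,0],0]]'
```

```text
time_s: 31.77
ee_pos: [0.4914, -0.3219, 0.0463]
eef_rot: [3.141, 0.0, 1.744]
force: [-2.6, 3.9, 5.5]
grip_width: 0.0316
grip_force: 35.0
time_s: 32.02
ee_pos: [0.4917, -0.3219, 0.0462]
eef_rot: [3.141, 0.001, 1.744]
force: [-4.8, 6.2, 13.6]
grip_width: 0.0319
grip_force: 35.0
```

```bash
python3 -m pendant '[[[0,0,0],0],[[0,0,0],0],[[0,0,0],0],[[0,0,0],0],[[0,0,0.5],0],[[0,0,1],0],[[0,0,2],0],[[0,0,4],0],[[0,0,4],0],[[-1,3,0],0],[[-1,3,0],0],[[-1,3,0],0],[[-1,3,0],0],[[-1,3,0],0],[[-1,3,0],0],[[-1,3,0],0],[[-1,3,0],0],[[0,0,0],0],[[0,0,0],0]]' 0.5
python3 - <<'E'
from h import *
d=ctrl.camera("top");a=d["color"][150:220,340:430,::-1]
e=ctrl.camera("side");b=e["color"][75:140,300:375,::-1]
f=lambda i,s:cv2.resize(i,None,fx=s,fy=s,interpolation=cv2.INTER_CUBIC)
C=np.zeros((400,800,3),np.uint8);A=f(a,4.4);B=f(b,5.3);C[:A.shape[0],:A.shape[1]]=A;C[:B.shape[0],400:400+B.shape[1]]=B
cv2.imwrite("pics/f1.png",C)
E
```

```text
time_s: 33.6
ee_pos: [0.4115, -0.0811, 0.1609]
eef_rot: [3.14, 0.001, 1.746]
force: [0.4, -0.1, 0.2]
grip_width: 0.047
grip_force: 0.0
```

View pics/f1.png

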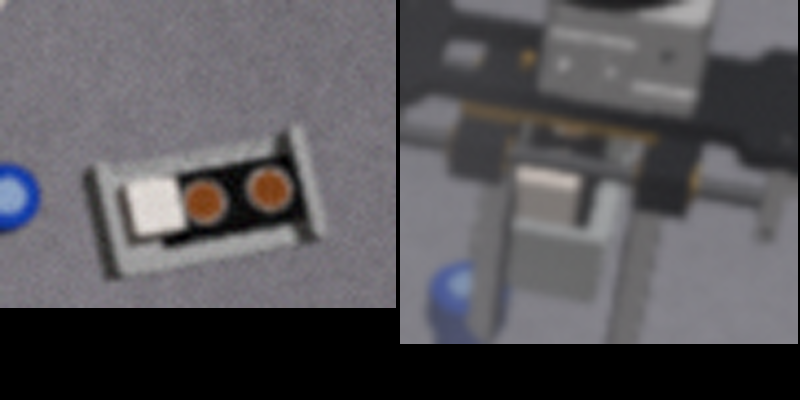

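```bash
python3 -c "
from station import ctrl
print(ctrl.hand_in())"
```

```text
the job is handed in; nothing more can be done
None
```

The job is handed in at about 34 s, with the objective, eyepiece and both cubes put away as asked and the wedge pushed down last until its foot met the carrier floor, although I viewed 15 pictures, one over the limit of 14.

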